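# Chock the feed roller, then swing its keeper back

## Robot

A 7-joint arm with a two-finger parallel gripper is mounted at the origin on a cart in front of the work surface, level with it; the furniture and walls round the work are solid. World frame = base frame: x ahead of the robot, y to its left, z up, the work surface at z = 0. Lengths are in m, angles in rad, forces in N, time in s.
With the tool pointing down it reaches from about 0.425 to 1.025 m from the base axis. Payload 9.4 kg.
Tool frame: the origin (TCP) lies midway between the tips of the shut fingers; the grasp point (between the pads) lies 19 mm behind it (grip_point_offset is the distance from the TCP to the grasp point, in m); z points along the fingers, y is the line along which they close (so a half turn about z gives the same grasp; the last joint's range is limited). The gripper opens to 85 mm and grips with 20 to 120 N. Pads are 22 mm wide; open, the fingers measure 114 mm over their backs; the gripper's body (76 mm by 85 mm) begins 54 mm behind the grasp point. The pads swing forward as they close: fully open they stand 13 mm farther back than shut.
Start: joints at [1.212, 0.599, -0.003, 1.599, 0.002, 0.943, -0.08], TCP at [0.202, -0.696, 0.231] pointing down, gripper open.
Joint ranges: [-2.57, 2.57], [-0.35, 1.97], [-1.29, 1.29], [0.11, 2.56], [-1.05, 4.19], [0.11, 1.86], [-2.63, 2.63]. Speed limits (rad/s): [2.22, 2.22, 3.01, 3.01, 3.14, 3.14, 3.14].

## Interface

Orientations are given as a rotation vector (axis times angle).
In Python, from station import * gives the robot as it stands.
- The arm moves only by the tool send_rows, never from a script. Its argument "steps" is a list of rows, each a list of 5 numbers: the shift along the world's x, y, z in mm, then the turn about the world's z in degrees, then the finger opening in mm, from 0 to 85.4. A call has 1 to 10 rows; each row shifts and turns the commanded pose from where the row before left it; what a row does not reach is not made up. A row lasts 1/8 s, in which the tool goes at most 62.5 mm and 10.7 degrees, less where a joint would pass 70% of its speed; a pose out of reach is approached as far as the arm can. A call is refused whole if a number of a shift passes 62.5 or a number of a turn 10.7, either way. A call with a gripper value outside its range is refused whole. The fingers move at their own pace and stop on an object; "grip_force" is the grip in N (left out, the last holds). Time passes only in rows, so rows that do not move let the fingers close. It gives the time, the measured TCP pose, the force, the opening and the grip force at its end, in the units of the state.
- sense(): the state, without advancing time (a new reading comes with each control period).
- get_image(name): name is "scene" or "top" or "wrist"; returns the picture (384x512x3 uint8, blue, green, red); there is no depth.
- camera_model(name): a dict with "fovy" (degrees; the focal length in pixels is half the picture's height over the tangent of half this angle, whatever the lens; pixels are square), "cx", "cy" (the principal point, pixels), "D" ([k1, k2, p1, p2, k3] as OpenCV has them; the pictures are not rectified), "T" (4x4, takes a point from camera to world coordinates); the wrist camera has in their place "T_tool_cam" (4x4, takes a point from camera to tool coordinates, whose origin is the TCP and whose axes are the flange's). Camera axes: x right, y down, z forward; pixel columns grow to the right and rows downward; lengths in m; the calibration is good to about 2 mm. A picture is of the moment at which its call begins: read the wrist's pose just before it. camera_model takes no time and is no camera call.
- close_job(): hands the job in; it is judged then, once.
Trained networks look in the newest picture that a camera, given by its name, has taken for a name from the list of things; names that differ only in an ending like _2 or _b are one class to them, and where a whole thing is asked for, a point or a joint stands for the part that bears it (a point fixed in the world has none). Each returns a list of dicts, best first, with "confidence" (0 to 1); they miss things now and then, are a little off and sometimes report something else, mostly with a low value. They report only what shows in the picture. A call takes as long as a camera call. They do not tell look-alikes from the thing itself.
- trace(camera, query): "region" (384x512 bool, what is visible of it) and "extent" ([centre column, centre row, width, height] in pixels, round what is visible of it).
The state is a dict: "t": time; "q": joint angles; "qvel": joint speeds; "tau": joint torques, N m; "position": TCP position; "orientation": TCP orientation; "force": force on the tool from outside, world axes, zero at the start; "torque": the same for the moment, N m; "opening": opening from 0.0 (shut) to 1.0 (fully open); "grip_force": force on a finger pad.
Only numpy, scipy, OpenCV 4.12 (cv2) and the standard library are available. Lean on these libraries where they do the work, as an engineer would, in place of code of your own. Each camera call takes 0.05 s, during which the arm holds its last target. There are 200 camera calls.

## Task

The washed feed roller lies across the sloping drain board and only the hooked steel keeper stops it from rolling down. Take the wooden chock from its bay in the till and set it on the board, flat, its low toe pushed snugly in under the middle of the roller's downhill side; only then swing the keeper fully back by its hand lever, so that both journals are free for the new bearings. The roller must stay where it is, held by the chock alone; leave the other things where they are.

Things in the scene. Friction and masses are not known exactly. Their poses are not given: they have to be found in the camera images.
- drain_board: Plywood drain board, 225 mm along the slope, 254 mm wide, fixed, side lips 12 mm high, low end open. Origin: on the bench (z = 0) below the roller's resting line, mid-width; +x level, pointing uphill (away from the robot), y along the roller. The surface is 32 mm above the origin and rises towards +x at 0.14 rad; along the slope it runs from 120 mm downhill to 105 mm uphill.
- roller: Feed roller lying across the board: black rubber cover 50 mm in diameter, 140 mm long, a steel journal 18 mm in diameter, 20 mm long at each end, 0.4 kg. Origin at its centre, y along its axis; x and z turn as it rolls. It rolls down the board when nothing stops it. Its journals rest against the keeper's hooks; it can be pushed a little uphill.
- chock: Wooden chock, 56 mm long (x), 45 mm wide, 32 mm high, 80 g. Origin: centre of its flat underside. Full height from x = -28 to +4 mm, then cut down at 45 degrees to a blunt toe 8 mm high at x = +28. It starts upright in one of the till's bays, toe away from the robot; the bay's walls, 3 mm beside its flanks and 4 mm higher, leave only heel and toe to grip, until it is out.
- chock_toe (a point): Middle of the lower edge of the chock's toe, at [28, 0, 0] mm in the chock's frame. With the toe touching the roller, this edge lies 18 mm (along the slope) downhill of the line where the roller bears on the board.
- keeper (a joint): Keeper hinge: 0 = closed, hooks in front of both journals; 1.15 rad = fully back against its stop. It is stiff (about 2 N at the hand lever) and stays where it is left.
- keeper_grip (a point): Middle of the hand lever's round wooden grip (18 mm thick, 46 mm long, along the lever), 68 mm from the hinge axis, at mid-width. Closed, the lever leans downhill by 0.64 rad from upright; pulled uphill, it swings about the hinge axis to lean 0.51 rad the other way, and the hooked arms rise beside the roller's ends.
- keeper_hinge (a point): Point of the keeper's hinge axis in the middle of the board's width, above the board, 66 mm uphill of the roller; the axis is parallel to the board's y.
- till: Plywood and wood till fixed to the bench, 168 mm long (x) and 192 mm wide (y), with three bays side by side, each 52 mm wide, 156 mm long and open above. Origin at the centre of its underside; bay floor 6 mm above the bench, long walls 42 mm high, end walls 20 mm. The bays' centres lie at y = -58, 0 and 58 mm.
- offcut_b: Light wooden offcut, 30x75x26 mm, lying in a bay of the till; origin at the centre of its underside. Leave it.
- offcut_f: Dark paint-flecked wooden offcut, 28x95x28 mm, lying in a bay of the till; origin at the centre of its underside. Leave it.
- bearing_1: Steel bearing ring, 42 mm in diameter, 14 mm high, lying on the bench right of the board. Origin at the centre of its underside. Leave it.
- bearing_2: A second ring like bearing_1, also on the bench right of the board. Leave it.
- tape_measure: Tape measure, 36x72x62 mm, standing on the bench behind and left of the board. Origin at the centre of its underside. Leave it.
Things that resemble listed ones, but are neither listed nor needed, are in the scene too. What is meant by the chock is not green or purple, and is the smaller of those in its own colour.

How it is judged:
By the outcome, as a careful person would: the job done as asked, in the order asked, and still so for the second after the job is handed in, with the robot touching nothing.
It also fails if it takes over 69 s, if anything falls off the work surface, if the arm or the gripper's body presses on something with over 40 N, if the wrist force passes 120 N, or if a joint passes its speed limit or range.

## Working session

There is one attempt and no reset: what is moved stays moved. The work goes in short steps, Python scripts to look and compute and a tool call to move; the robot and the scene stay as the last step left them, time stands still between calls to the robot, and variables do not carry over. Pictures are saved under pics/ and viewed, at most 10 in all, crops included, and the job is handed in when it is done.

Besides the shell and the picture viewer there is one more tool, called after "Request:" by a JSON object that holds its "fn" and its "kwargs". send_rows: Moves the arm, as the interface text tells. Its arguments: {"type":"object","properties":{"steps":{"type":"array"},"grip_force":{"type":"number"}},"required":["steps"]}

```bash
mkdir -p pics; ls
python3 - <<'E'
from station import *
import cv2,numpy as np
s=sense();print(s)
for n in("scene","top","wrist"):
    c=camera_model(n);print(n,{k:np.round(v,4).tolist() for k,v in c.items()})
a=get_image("scene");b=get_image("top")
cv2.imwrite("pics/scene0.png",a);cv2.imwrite("pics/top0.png",b)
for cam in("scene","top"):
  for q in("chock","roller","keeper_grip","till","drain_board","keeper"):
    print(cam,q,[(round(d["confidence"],2),np.round(d["extent"]).tolist()) for d in trace(cam,q)])
E
```

```text
pics
{'t': 0.0, 'q': array([ 1.21227199,  0.60017301, -0.00255245,  1.6001154 ,  0.00180662,
        0.94285715, -0.07980682]), 'qvel': array([ 1.18976137e-03,  7.84258528e-06,  1.45599363e-03, -3.34118339e-04,
       -1.12660225e-04, -1.45860988e-03, -5.83779162e-04]), 'tau': array([ 1.27114017e-03, -7.76457310e+01,  1.56613357e+00, -2.58006674e+01,
        1.24623490e-02,  9.13639495e-03,  9.97142848e-06]), 'position': array([ 0.20149218, -0.69596711,  0.23038738]), 'orientation': array([-3.10894621e+00, -4.41111323e-01,  5.61813032e-04]), 'force': array([-0.35251222,  0.21987958, -0.02413938]), 'torque': array([ 0.03020384,  0.04805207, -0.00283175]), 'grip_force': 0.0, 'opening': 1.0009123492760927}
scene {'fovy': 45.5484, 'cx': 250.2666, 'cy': 184.6742, 'D': [-0.0974, 0.0, 0.0, 0.0, 0.0], 'T': [[-0.5346, -0.4694, 0.7028, -0.9594], [-0.8451, 0.3028, -0.4405, 1.1038], [-0.0061, -0.8295, -0.5585, 1.3048], [0.0, 0.0, 0.0, 1.0]]}
top {'fovy': 48.255, 'cx': 247.9056, 'cy': 192.7521, 'D': [-0.0108, 0.0, 0.0, 0.0, 0.0], 'T': [[-0.4441, -0.8214, 0.3579, -0.0529], [-0.8959, 0.4112, -0.168
[... 459 characters left out ...]
])]
scene roller [(0.61, [298.0, 179.0, 32.0, 18.0])]
scene keeper_grip [(0.68, [293.0, 174.0, 33.0, 22.0])]
scene till [(0.63, [215.0, 217.0, 52.0, 32.0])]
scene drain_board [(0.67, [297.0, 186.0, 60.0, 47.0])]
scene keeper [(0.71, [293.0, 173.0, 35.0, 20.0])]
top chock [(0.77, [122.0, 303.0, 23.0, 26.0]), (0.67, [230.0, 199.0, 12.0, 11.0]), (0.62, [169.0, 280.0, 29.0, 19.0]), (0.61, [211.0, 222.0, 16.0, 13.0])]
top roller [(0.88, [301.0, 180.0, 36.0, 20.0])]
top keeper_grip [(0.78, [300.0, 171.0, 50.0, 30.0])]
top till [(0.68, [200.0, 231.0, 58.0, 56.0]), (0.57, [183.0, 229.0, 14.0, 15.0])]
top drain_board [(0.97, [303.0, 182.0, 71.0, 64.0])]
top keeper [(0.47, [299.0, 166.0, 43.0, 14.0])]
```

```bash
python3 - <<'E'
import cv2,numpy as np
a=cv2.imread("pics/scene0.png")[140:290,110:350];b=cv2.imread("pics/top0.png")[135:335,90:350]
cv2.imwrite("pics/s1.png",cv2.resize(a,(800,500),interpolation=cv2.INTER_CUBIC));cv2.imwrite("pics/t1.png",cv2.resize(b,(780,600),interpolation=cv2.INTER_CUBIC))
E
cat > h.py <<'E'
from station import *
import cv2,numpy as np
from scipy.spatial.transform import Rotation as R
def cam(n,s=None):
    c=camera_model(n);f=192/np.tan(np.radians(c["fovy"])/2)
    K=np.array([[f,0,c["cx"]],[0,f,c["cy"]],[0,0,1]])
    if n=="wrist":
        s=s or sense();T=np.eye(4);T[:3,:3]=R.from_rotvec(s["orientation"]).as_matrix();T[:3,3]=s["position"];T=T@np.array(c["T_tool_cam"])
    else:T=np.array(c["T"])
    return K,np.array(c["D"],float),T
def ray(C,uv):
    K,D,T=C;p=cv2.undistortPoints(np.array(uv,float).reshape(-1,1,2),K,D)[:,0]
    d=np.c_[p,np.ones(len(p))]@T[:3,:3].T;return T[:3,3],d
def atz(C,uv,z):
    o,d=ray(C,uv);return o+d*((z-o[2])/d[:,2])[:,None]
def proj(C,P):
    K,D,T=C;Ti=np.linalg.inv(T);return cv2.projectPoints(np.array(P,float).reshape(-1,3),cv2.Rodrigues(Ti[:3,:3])[0],Ti[:3,3],K,D)[0][:,0]
E
python3 - <<'E'
from h import *
C=cam("top")
for n,uv,z in(("ch122",(122,303),.02),("ch230",(230,199),.03),("ch169",(169,280),.02),("ch211",(211,222),.03),("183",(183,229),.02),("roller",(301,180),.057),("board",(303,182),.03),("till",(200,231),.02)):print(n,atz(C,[uv],z).round(3))
E
```

```text
ch122 [[0.391 0.745 0.02 ]]
ch230 [[0.587 0.203 0.03 ]]
ch169 [[0.393 0.554 0.02 ]]
ch211 [[0.531 0.314 0.03 ]]
183 [[0.558 0.426 0.02 ]]
roller [[ 0.522 -0.09   0.057]]
board [[ 0.52  -0.102  0.03 ]]
till [[0.52  0.368 0.02 ]]
```

View pics/t1.png

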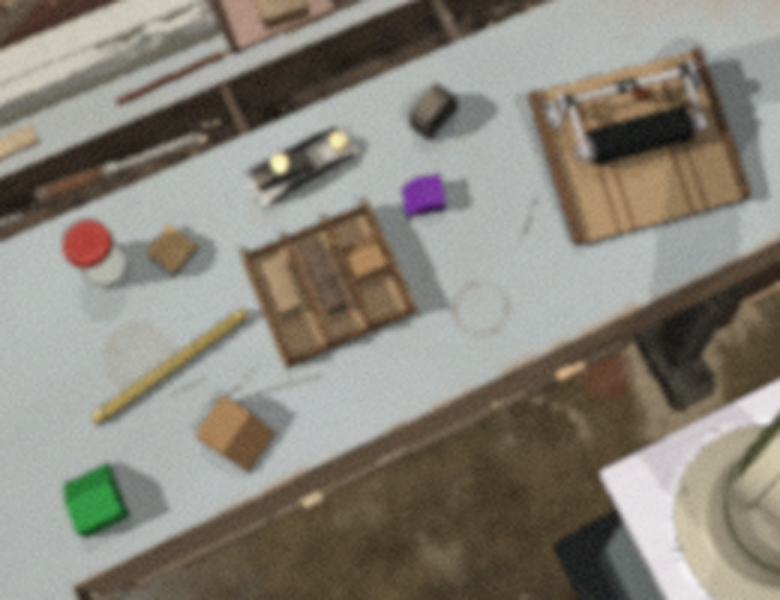

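View pics/s1.png

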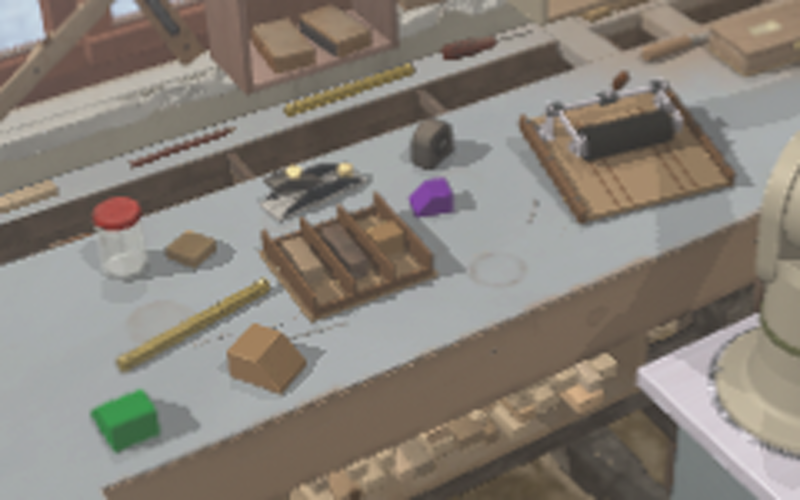

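The top view shows the small tan chock in the till's right bay at about (211,222). The larger tan wedge on the bench at (169,280) is a look-alike. The board with the roller is at about (301,180), and the keeper is closed. Next I move over the board for a wrist view.

Request:
{"fn": "send_rows", "kwargs": {"steps": [[50,50,20,0,85],[50,50,20,0,85],[50,50,20,0,85],[50,50,20,0,85],[50,50,20,0,85],[0,55,0,0,85],[0,55,0,0,85],[0,55,0,0,85],[0,55,0,0,85],[0,55,0,0,85]]}}

```text
t: 1.95
position: [0.4141, -0.207, 0.3166]
orientation: [3.11, 0.441, 0.001]
force: [0.5, -0.3, -0.5]
opening: 0.996
grip_force: 0.0
```

Request:
{"fn": "send_rows", "kwargs": {"steps": [[0,55,0,0,85],[0,0,0,0,85],[0,0,0,0,85]]}}

```text
t: 2.33
position: [0.4143, -0.1541, 0.3166]
orientation: [3.11, 0.442, 0.001]
force: [0.3, -0.9, -0.3]
opening: 1.0
grip_force: 0.0
```

Run:
```python
from h import *
s=sense();print(s["t"],s["position"],s["orientation"])
a=get_image("wrist");cv2.imwrite("pics/w1.png",cv2.resize(a,(800,600),interpolation=cv2.INTER_CUBIC))
np.save("w1.npy",np.r_[s["position"],s["orientation"]])
for q in("roller","keeper_grip","drain_board"):print(q,[(round(d["confidence"],2),np.round(d["extent"]).tolist()) for d in trace("wrist",q)])
```

```text
2.325 [ 0.41433818 -0.15409827  0.31661629] [3.10979280e+00 4.41608160e-01 8.12549516e-04]
roller [(0.56, [239.0, 72.0, 111.0, 76.0])]
keeper_grip [(0.58, [252.0, 60.0, 155.0, 118.0])]
drain_board [(0.66, [247.0, 89.0, 216.0, 176.0])]
```

View pics/w1.png

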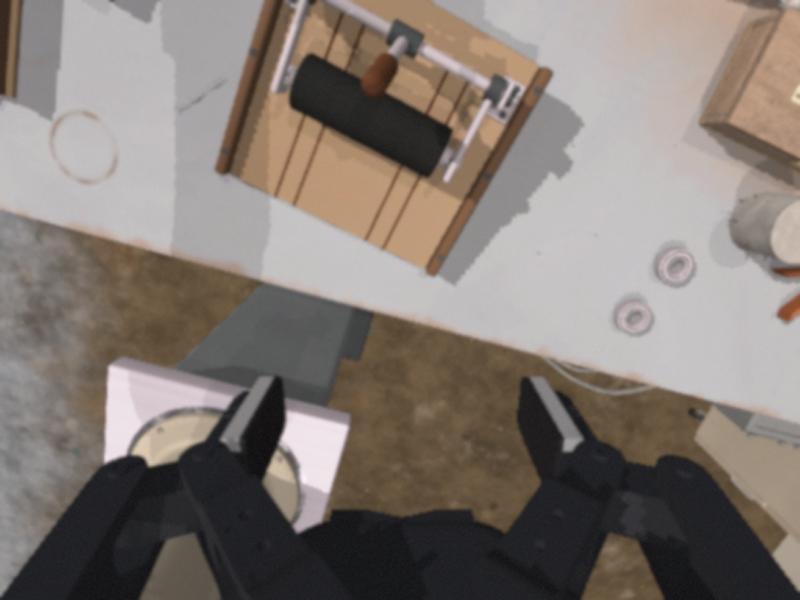

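The wrist view shows the board with its low lip ends at (223,172) and (434,273) in the 800 px picture. The roller cover is centred near (371,116), and the lever grip is at (380,73). I'll fit the board pose from these.

Run:
```python
from h import *
from scipy.optimize import least_squares
v=np.load("w1.npy");C=cam("wrist",dict(position=v[:3],orientation=v[3:]))
k=.64
c,s=np.cos(.14),np.sin(.14)
def S(a,y,h):return [a*c-h*s,y,.032+a*s+h*c]
def W(p,P):
    P=np.array(P);r=R.from_euler("z",p[2]).as_matrix();return P@r.T+[p[0],p[1],0]
pix=np.array([[223,172],[434,273],[547,70],[371,116]])*k
M=[S(-.12,.123,.012),S(-.12,-.123,.012),S(.105,-.123,.012),S(0,0,.027)]
def f(p):return (proj(C,W(p,M))-pix).ravel()
r=least_squares(f,[.52,-.1,0]);p=r.x;print(p,r.fun.round(1))
def g(u):
    h=np.array([.066*c-0*s,0,u[0]]);return (proj(C,W(p,[h,h+[-.068*np.sin(.64),u[1],.068*np.cos(.64)]]))-np.array([[404,36],[380,73]])*k).ravel()
r=least_squares(g,[.08,0]);print(r.x,r.fun.round(1));np.save("board.npy",p)
a=cv2.imread("pics/w1.png")
for y in(.07,-.07):
  for t in np.linspace(0,6.28,30):
    q=proj(C,W(p,[[-.0035+.025*np.cos(t),y,.0568+.025*np.sin(t)]]))[0]/k;cv2.circle(a,tuple(int(i) for i in q),1,(0,255,255),-1)
for m in M:
    q=proj(C,W(p,[m]))[0]/k;cv2.circle(a,tuple(int(i) for i in q),3,(0,0,255),1)
cv2.imwrite("pics/w1o.png",cv2.resize(a[:290,180:580],(800,580)))
```

```text
[ 0.52303889 -0.09879013 -0.17156338] [-3.9  1.4 -1.   2.   3.  -2.   1.3  0.1]
[0.06266275 0.00257679] [ 2.   1.1  0.7 -1.3]
```

View pics/w1o.png

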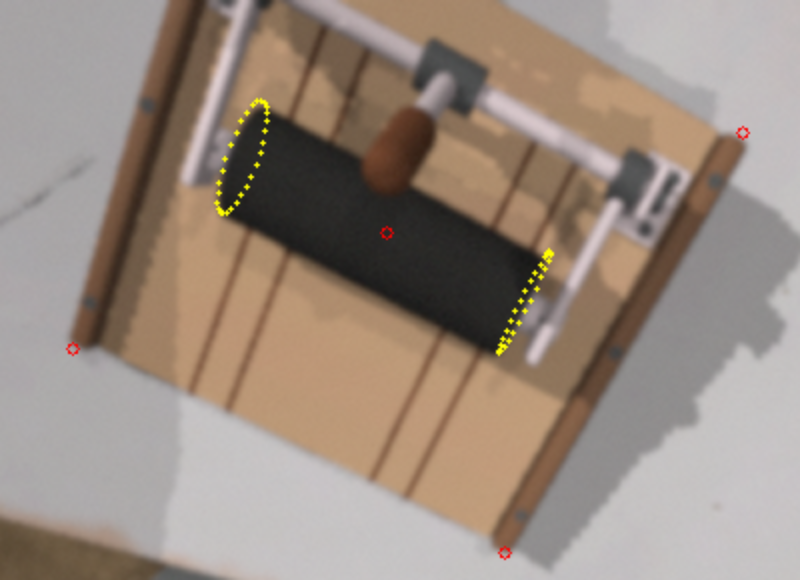

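Request:
{"fn": "send_rows", "kwargs": {"steps": [[5,55,0,-7,85],[5,55,0,-7,85],[5,55,0,-7,85],[5,55,0,-7,85],[5,55,0,-7,85],[5,55,0,-7,85],[5,55,0,-7,85],[5,55,0,-7,85],[0,0,0,0,85],[0,0,0,0,85]]}}

```text
t: 3.78
position: [0.4487, 0.2125, 0.3093]
orientation: [3.018, -0.836, -0.031]
force: [-0.7, -0.3, 0.4]
opening: 0.996
grip_force: 0.0
```

The overlay matches the roller ends and the board well. Now the till.

Run:
```python
from h import *
s=sense();print(s["t"],s["position"],s["orientation"])
a=get_image("wrist");cv2.imwrite("pics/w2.png",cv2.resize(a,(800,600),interpolation=cv2.INTER_CUBIC))
np.save("w2.npy",np.r_[s["position"],s["orientation"]])
C=cam("wrist",s)
for q in("chock","till"):print(q,[(round(d["confidence"],2),np.round(d["extent"]).tolist(),atz(C,[d["extent"][:2]],.03).round(3).tolist()) for d in trace("wrist",q)])
```

```text
3.775 [0.44867789 0.21246958 0.30926119] [ 3.01846516 -0.83637405 -0.03134507]
chock [(0.97, [50.0, 301.0, 41.0, 46.0], [[0.401, 0.73, 0.03]]), (0.94, [215.0, 68.0, 44.0, 40.0], [[0.583, 0.198, 0.03]]), (0.61, [115.0, 260.0, 54.0, 47.0], [[0.406, 0.544, 0.03]]), (0.57, [172.0, 134.0, 38.0, 41.0], [[0.538, 0.308, 0.03]])]
till [(0.44, [417.0, 56.0, 186.0, 105.0], [[0.446, -0.067, 0.03]])]
```

View pics/w2.png

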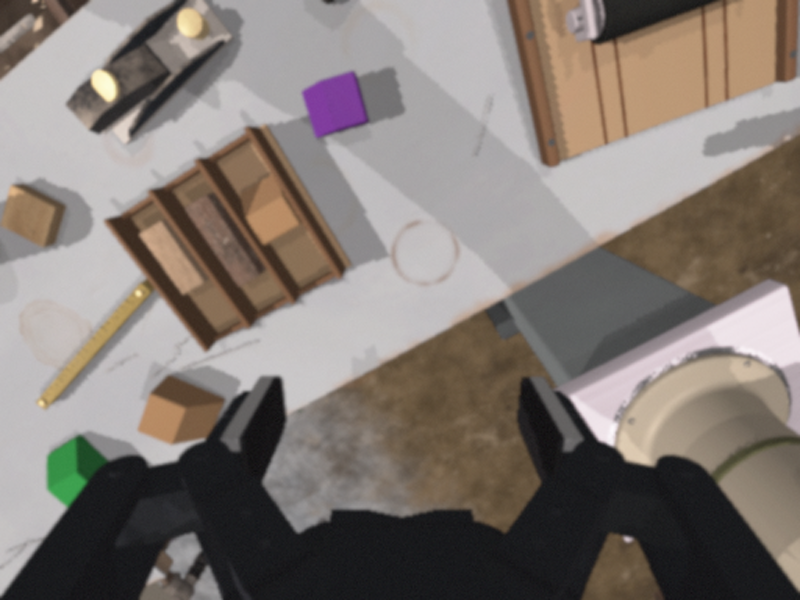

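The till shows at (107–350,128–348) in the 800 px picture. The chock is in its right bay at about (272,210), toe towards the far end (upper left).

Run:
```python
from h import *
v=np.load("w2.npy");C=cam("wrist",dict(position=v[:3],orientation=v[3:]));k=.64
P=atz(C,np.array([[264,128],[348,266],[109,220],[208,346]])*k,.042)[:,:2]
print(P.round(4))
d=(P[0]-P[1])+(P[2]-P[3]);y=np.arctan2(d[1],d[0]);print("len",np.linalg.norm(P[0]-P[1]),np.linalg.norm(P[2]-P[3]),"wid",np.linalg.norm(P[0]-P[2]),"yaw",y,np.degrees(y))
cen=P.mean(0);r=lambda x,yy:cen+[x*np.cos(y)-yy*np.sin(y),x*np.sin(y)+yy*np.cos(y)]
print("till",cen,"bay",r(0,-.058))
Q=atz(C,np.array([[276,243],[301,229],[247,215],[276,198]])*k,.038)[:,:2]
Rm=np.array([[np.cos(y),np.sin(y)],[-np.sin(y),np.cos(y)]])
print("top face corners, till frame",((Q-cen)@Rm.T).round(4))
t=R.from_rotvec(v[3:]).as_matrix();print("tool y az",np.degrees(np.arctan2(t[1,1],t[0,1])))
a=cv2.imread("pics/w2.png")[100:300,150:400];cv2.imwrite("pics/w2c.png",cv2.resize(a,(750,600),interpolation=cv2.INTER_CUBIC))
```

```text
[[0.5999 0.2643]
 [0.4492 0.2705]
 [0.6132 0.4486]
 [0.453  0.453 ]]
len 0.1508599357663337 0.16026014777140607 wid 0.18481125846975846 yaw -0.03399105362780887 -1.9475439140762938
till [0.52885327 0.35910047] bay [0.52688217 0.30113398]
top face corners, till frame [[-0.021  -0.0392]
 [-0.0215 -0.0692]
 [ 0.0166 -0.0301]
 [ 0.0162 -0.0647]]
tool y az -120.96773559119278
```

View pics/w2c.png

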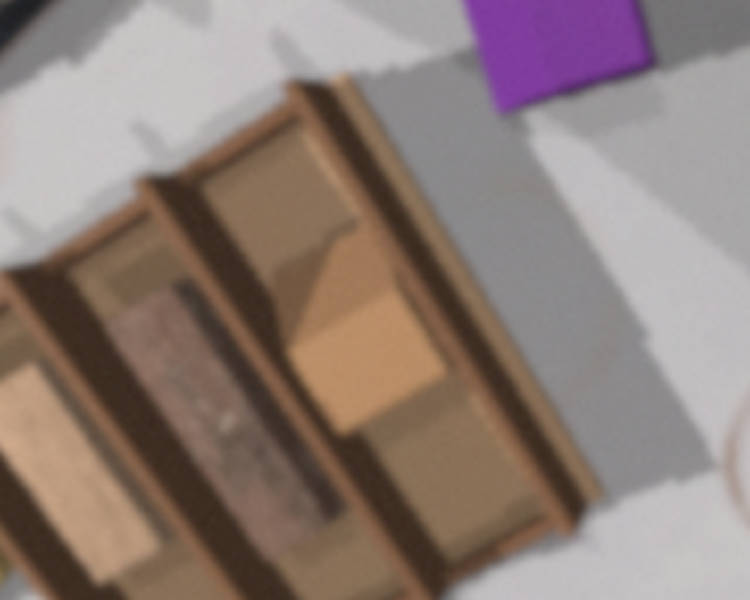

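Run:
```python
from h import *
v=np.load("w2.npy");C=cam("wrist",dict(position=v[:3],orientation=v[3:]));k=.64
g=lambda L,z:atz(C,(np.array(L)/3+[150,100])*k,z)[:,:2]
Q=g([[343,433],[446,368],[398,290],[288,350]],.038)
print(Q.round(4),[np.linalg.norm(Q[i]-Q[(i+1)%4]).round(4) for i in range(4)])
for n,a,b in(("heel",0,1),("front",3,2)):d=Q[b]-Q[a];print(n,np.degrees(np.arctan2(d[1],d[0]))+90)
for n,a,b in(("L",0,3),("R",1,2)):d=Q[b]-Q[a];print(n,np.degrees(np.arctan2(d[1],d[0])))
c=Q.mean(0);print("top face centre",c)
# dividers top edges
for L in([[5,275],[250,640]],[[147,182],[430,590]],[[295,85],[572,530]]):
    P=g(L,.042);d=P[0]-P[1];print("wall",P.round(4).tolist(),np.degrees(np.arctan2(d[1],d[0])).round(1),np.linalg.norm(d).round(3))
```

```text
[[0.5116 0.3317]
 [0.5115 0.2889]
 [0.5404 0.2875]
 [0.5437 0.3303]] [np.float64(0.0427), np.float64(0.029), np.float64(0.0429), np.float64(0.032)]
heel -0.22974838083865734
front -4.300534827170154
L -2.4054610886077934
R -2.8482069290330134
top face centre [0.52680668 0.30959987]
wall [[0.6112, 0.3927], [0.469, 0.4042]] -4.6 0.143
wall [[0.609, 0.3344], [0.4511, 0.338]] -1.3 0.158
wall [[0.6073, 0.2768], [0.4436, 0.2833]] -2.2 0.164
```

Request:
{"fn": "send_rows", "kwargs": {"steps": [[15,16,0,-10,85],[15,16,0,-10,85],[15,16,0,-10,85],[15,16,0,-10,85],[15,16,-20,-10,85],[15,16,-40,-10,85],[0,0,-40,-1,75],[0,0,0,0,75]]}}

```text
t: 4.92
position: [0.5285, 0.2837, 0.1893]
orientation: [-2.333, 2.097, 0.081]
force: [0.4, -0.3, 1.2]
opening: 0.879
grip_force: 0.0
```

```bash
cat >> h.py <<'E'
def yaw(s):
    t=R.from_rotvec(s["orientation"]).as_matrix();return np.degrees(np.arctan2(t[1,0],t[0,0]))
X=[(-28,0),(28,0),(28,8),(4,32),(-28,32)]
def chockpts(x,y,yw,z):
    P=np.array([[a/1e3,b,h/1e3] for a,h in X for b in(-.0225,.0225)]);return R.from_euler("z",yw).apply(P)+[x,y,z]
E
python3 - <<'E'
from h import *
from scipy.optimize import minimize
s=sense();print(s["t"],s["position"],yaw(s),s["q"].round(2),s["opening"])
a=get_image("wrist");cv2.imwrite("pics/w3.png",cv2.resize(a,(800,600)));C=cam("wrist",s)
T=trace("wrist","chock");print([(round(d["confidence"],2),np.round(d["extent"]).tolist()) for d in T])
def mask(p):
    m=np.zeros((384,512),np.uint8);cv2.fillConvexPoly(m,cv2.convexHull(proj(C,chockpts(*p,.006)).astype(np.float32)).astype(np.int32),1);return m>0
for d in T[:3]:
    f=lambda p:1-(mask(p)&d["region"]).sum()/(mask(p)|d["region"]).sum()
    r=minimize(f,[.539,.309,-.04],method="Nelder-Mead",options=dict(initial_simplex=[[.539,.309,-.04],[.549,.309,-.04],[.539,.317,-.04],[.539,.309,.04]]));print(r.x,r.fun,f([.539,.309,-.04]))
E
```

```text
4.925 [0.52850315 0.28374104 0.18933586] -83.94946799589644 [-1.24  0.85  1.24  1.96 -0.97  1.12 -2.6 ] 0.8786292591777118
[(0.98, [310.0, 321.0, 42.0, 31.0]), (0.93, [241.0, 189.0, 50.0, 40.0])]
[ 0.539  0.309 -0.04 ] 1.0 1.0
[ 0.53877292  0.31224715 -0.036697  ] 0.1438041815400306 0.17883390494855467
```

View pics/w3.png

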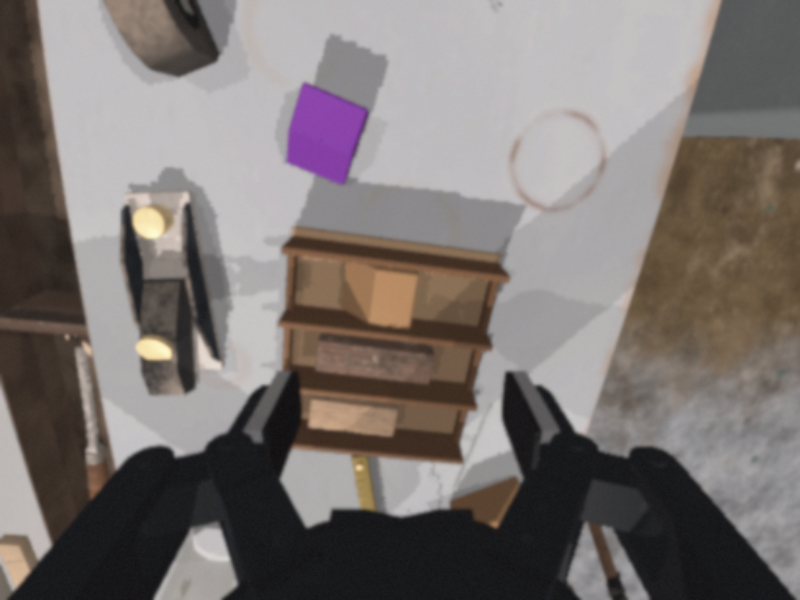

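The last joint is near its range at this yaw, so I turn to the other half-turn grasp (+88°). The picture confirms the chock at (390,295), toe to the left (far end), in the bay nearest the board.

Request:
{"fn": "send_rows", "kwargs": {"steps": [[0,0,0,10,75],[0,0,0,10,75],[0,0,0,10,75],[0,0,0,10,75],[0,0,0,10,75],[0,0,0,10,75],[0,0,0,10,75],[0,0,0,10,75],[0,0,0,10,75],[0,0,0,10,75]]}}

```text
t: 6.28
position: [0.5306, 0.2855, 0.1955]
orientation: [3.08, 0.449, -0.055]
force: [0.1, 0.7, 1.0]
opening: 0.88
grip_force: 0.0
```

Request:
{"fn": "send_rows", "kwargs": {"steps": [[0,0,0,10,75],[0,0,0,10,75],[0,0,0,10,75],[0,0,0,10,75],[0,0,0,10,75],[0,0,0,10,75],[0,0,0,10,75],[0,0,0,2,70],[0,0,0,0,70],[0,0,0,0,70]]}}

```text
t: 7.52
position: [0.5295, 0.286, 0.193]
orientation: [2.222, 2.151, -0.019]
force: [-0.1, 0.7, -0.8]
opening: 0.823
grip_force: 0.0
```

Run:
```python
from h import *
from scipy.optimize import minimize
s=sense();print(s["t"],s["position"],yaw(s),s["q"].round(2),s["opening"])
a=get_image("wrist");cv2.imwrite("pics/w4.png",cv2.resize(a,(800,600)));C=cam("wrist",s)
T=trace("wrist","chock");print([(round(d["confidence"],2),np.round(d["extent"]).tolist()) for d in T])
def mask(p):
    m=np.zeros((384,512),np.uint8);cv2.fillConvexPoly(m,cv2.convexHull(proj(C,chockpts(*p,.006)).astype(np.float32)).astype(np.int32),1);return m>0
for d in T[:3]:
    f=lambda p:1-(mask(p)&d["region"]).sum()/(mask(p)|d["region"]).sum()
    r=minimize(f,[.539,.309,-.04],method="Nelder-Mead",options=dict(initial_simplex=[[.539,.309,-.04],[.549,.309,-.04],[.539,.317,-.04],[.539,.309,.04]]));print(r.x,r.fun,f([.539,.309,-.04]))
```

```text
7.525 [0.52947821 0.28600528 0.19299619] 88.12310033559757 [-0.93  0.53  0.46  1.95 -0.27  0.73 -0.35] 0.8234060981777707
[(0.7, [260.0, 144.0, 50.0, 40.0]), (0.55, [295.0, 223.0, 48.0, 53.0])]
[ 0.53883314  0.30839841 -0.05854681] 0.07132388861748906 0.08083252662149076
[ 0.539  0.309 -0.04 ] 1.0 1.0
```

Request:
{"fn": "send_rows", "kwargs": {"steps": [[9,23,0,-0.5,70],[0,0,-40,0,70],[0,0,-50,0,70],[0,0,-40,0,70],[0,0,-25,0,70],[0,0,-10,0,70],[0,0,0,0,70],[0,0,0,0,70]]}}

```text
t: 8.62
position: [0.5387, 0.3094, 0.0284]
orientation: [2.229, 2.144, -0.018]
force: [-0.8, -1.0, -0.8]
opening: 0.823
grip_force: 0.0
```

Request:
{"fn": "send_rows", "kwargs": {"steps": [[0,0,-6,0,66],[0,0,-6,0,66],[0,0,-4,0,66],[0,0,-2,0,66],[0,0,0,0,66]]}}

```text
t: 9.25
position: [0.5381, 0.309, 0.0092]
orientation: [2.229, 2.145, -0.021]
force: [-1.1, -0.0, 0.6]
opening: 0.771
grip_force: 0.0
```

Request:
{"fn": "send_rows", "kwargs": {"steps": [[0,0,-2,0,66],[0,0,-2,0,66],[0,0,0,0,66]]}}

```text
t: 9.62
position: [0.5381, 0.309, 0.0053]
orientation: [2.229, 2.145, -0.021]
force: [-0.2, 0.1, -0.6]
opening: 0.776
grip_force: 0.0
```

Request:
{"fn": "send_rows", "kwargs": {"steps": [[0,0,-2,0,66],[0,0,0,0,66]]}}

```text
t: 9.88
position: [0.5381, 0.309, 0.0033]
orientation: [2.229, 2.145, -0.021]
force: [-0.8, 0.0, -0.1]
opening: 0.771
grip_force: 0.0
```

Request:
{"fn": "send_rows", "kwargs": {"steps": [[0,0,-1,0,66],[0,0,0,0,66]]}}

```text
t: 10.12
position: [0.5381, 0.309, 0.0023]
orientation: [2.229, 2.145, -0.021]
force: [0.9, -0.2, 0.4]
opening: 0.773
grip_force: 0.0
```

Request:
{"fn": "send_rows", "kwargs": {"steps": [[0,0,0,0,58],[0,0,0,0,50],[0,0,0,0,50],[0,0,0,0,50],[0,0,0,0,50]], "grip_force": 30}}

```text
t: 10.75
position: [0.538, 0.3091, 0.0031]
orientation: [2.229, 2.145, -0.02]
force: [-1.8, -0.8, 8.2]
opening: 0.647
grip_force: 33.9
```

Request:
{"fn": "send_rows", "kwargs": {"steps": [[0,0,5,0,50],[0,0,15,0,50],[0,0,30,0,50],[0,0,40,0,50],[0,0,40,0,50],[0,0,20,0,50],[0,0,0,0,50]]}}

```text
t: 11.62
position: [0.5389, 0.3095, 0.1546]
orientation: [2.229, 2.144, -0.015]
force: [0.6, 0.1, -0.8]
opening: 0.645
grip_force: 32.1
```

Run:
```python
from h import *
s=sense();print(s["t"],s["position"],yaw(s),s["opening"],s["grip_force"],s["force"])
a=get_image("wrist");cv2.imwrite("pics/w5.png",cv2.resize(a,(700,525)));C=cam("wrist",s)
print([(round(d["confidence"],2),np.round(d["extent"]).tolist()) for d in trace("wrist","chock")])
p=proj(C,chockpts(s["position"][0],s["position"][1],-.043,s["position"][2]+.004));print(p.min(0),p.max(0))
# plan: chock origin on board
b=np.load("board.npy");c,sn=np.cos(.14),np.sin(.14)
for st in(-.018-.028,-.018-.028-.03):
    P=R.from_euler("z",b[2]).apply([st*c,0,.032+st*sn])+[b[0],b[1],0];print(st,P,np.degrees(b[2]),P-s["position"])
```

```text
11.625 [0.53890641 0.3095198  0.15458096] 87.75640210338587 0.6448997196392581 32.060810420662165 [ 0.64782574  0.12948497 -0.83027724]
[(0.61, [253.0, 263.0, 110.0, 102.0]), (0.52, [307.0, 256.0, 5.0, 49.0])]
[196.94012936 210.85048663] [308.47830607 316.55510248]
-0.046 [ 0.47815767 -0.09101371  0.02558102] -9.8298578027145 [-0.06074874 -0.4005335  -0.12899994]
-0.076 [ 0.44888731 -0.08594213  0.02139472] -9.8298578027145 [-0.0900191  -0.39546192 -0.13318623]
```

View pics/w5.png

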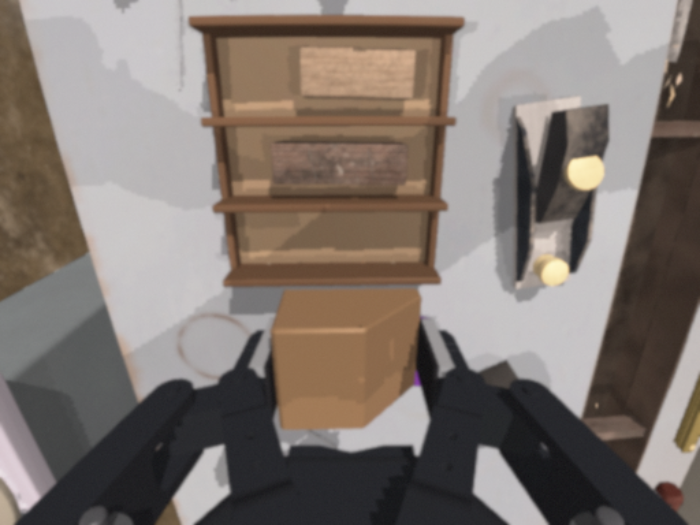

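The chock is held level between heel and toe, and the bays' offcuts are undisturbed. Carrying it to the board, downhill of the roller.

Request:
{"fn": "send_rows", "kwargs": {"steps": [[-12,-49,0,-1,50],[-12,-49,0,-1,50],[-12,-49,0,-1,50],[-12,-49,0,-1,50],[-12,-49,0,-1,50],[-12,-49,0,-1,50],[-12,-49,0,-1,50],[-10,-51,0,-0.6,50],[0,0,-40,0,50],[0,0,0,0,50]]}}

```text
t: 12.98
position: [0.4422, -0.0854, 0.1103]
orientation: [2.371, 1.993, -0.032]
force: [-1.3, 0.5, -0.2]
opening: 0.644
grip_force: 32.6
```

Run:
```python
from h import *
s=sense();print(s["t"],s["position"],yaw(s),s["q"].round(2),s["opening"])
```

```text
12.975 [ 0.44221103 -0.08541971  0.11034697] 80.07619165211821 [-0.19  0.5   0.31  2.35 -0.34  0.31  0.23] 0.6436095354383867
```

Request:
{"fn": "send_rows", "kwargs": {"steps": [[2,0,-40,0,50],[0,0,-28,0,50],[0,0,-8,0,50],[0,0,0,0,50],[0,0,-4,0,50],[0,0,0,0,50]]}}

```text
t: 13.72
position: [0.4468, -0.0843, 0.0333]
orientation: [2.367, 1.993, -0.025]
force: [0.5, -0.1, -1.2]
opening: 0.645
grip_force: 32.6
```

Request:
{"fn": "send_rows", "kwargs": {"steps": [[0,0,-2,0,50],[0,0,-2,0,50],[0,0,0,0,50]]}}

```text
t: 14.1
position: [0.4466, -0.0846, 0.0292]
orientation: [2.367, 1.993, -0.025]
force: [-0.2, -0.0, -0.4]
opening: 0.647
grip_force: 32.6
```

Request:
{"fn": "send_rows", "kwargs": {"steps": [[0,0,-2,0,50],[0,0,-1,0,50],[0,0,0,0,50]]}}

```text
t: 14.48
position: [0.4464, -0.0849, 0.0259]
orientation: [2.367, 1.993, -0.026]
force: [-0.5, 0.5, 0.0]
opening: 0.645
grip_force: 32.6
```

Request:
{"fn": "send_rows", "kwargs": {"steps": [[0,0,-1,0,50],[0,0,-1,0,50],[0,0,0,0,50]]}}

```text
t: 14.85
position: [0.4461, -0.085, 0.0237]
orientation: [2.368, 1.993, -0.026]
force: [-0.9, 0.5, 1.1]
opening: 0.644
grip_force: 32.6
```

Request:
{"fn": "send_rows", "kwargs": {"steps": [[0,0,-1,0,50],[0,0,0,0,50]]}}

```text
t: 15.1
position: [0.4459, -0.085, 0.0232]
orientation: [2.368, 1.993, -0.026]
force: [-4.1, 0.1, 12.7]
opening: 0.645
grip_force: 32.2
```

Request:
{"fn": "send_rows", "kwargs": {"steps": [[0,0,0,0,58],[0,0,0,0,62],[0,0,0,0,66],[0,0,0,0,66],[0,0,15,0,66],[0,0,40,0,66],[0,0,60,0,70],[0,0,20,0,75],[0,0,0,0,75]]}}

```text
t: 16.23
position: [0.4474, -0.0845, 0.1587]
orientation: [2.364, 1.994, -0.023]
force: [1.0, 0.0, -0.7]
opening: 0.878
grip_force: 0.0
```

```bash
cat >> h.py <<'E'
from scipy.optimize import minimize
cs,sn=np.cos(.14),np.sin(.14)
def W(P):
    p=np.load("board.npy");return R.from_euler("z",p[2]).apply(P)+[p[0],p[1],0]
def onboard(s_,y,w):   # chock on the slope; s_ along slope, y across, w yaw rel. board
    P=R.from_euler("z",w).apply(np.array([[a/1e3,b,h/1e3] for a,h in X for b in(-.0225,.0225)]))+[s_,y,0]
    return W(np.c_[P[:,0]*cs-P[:,2]*sn,P[:,1],.032+P[:,0]*sn+P[:,2]*cs])
def fit(C,T,x0):
    def mask(p):
        m=np.zeros((384,512),np.uint8);cv2.fillConvexPoly(m,cv2.convexHull(proj(C,onboard(*p)).astype(np.float32)).astype(np.int32),1);return m>0
    out=[]
    for d in T:
        g=d["region"];f=lambda p:1-(mask(p)&g).sum()/(mask(p)|g).sum()
        r=minimize(f,x0,method="Nelder-Mead",options=dict(initial_simplex=np.array([x0]*4)+np.vstack([[0,0,0],np.diag([.012,.01,.08])])));out.append((r.x.round(4),round(r.fun,3)))
    return out
E
python3 - <<'E'
from h import *
s=sense();print(s["t"],s["position"],yaw(s),s["opening"])
a=get_image("wrist");cv2.imwrite("pics/w6.png",cv2.resize(a,(700,525)));C=cam("wrist",s)
T=trace("wrist","chock");print([(round(d["confidence"],2),np.round(d["extent"]).tolist()) for d in T]);print(fit(C,T[:3],[-.08,0,0]))
get_image("top");T=trace("top","chock");print([(round(d["confidence"],2),np.round(d["extent"]).tolist()) for d in T])
C=cam("top");print(proj(C,onboard(-.08,0,0)).mean(0))
E
```

```text
16.225 [ 0.4474496  -0.08448383  0.15867278] 80.25240041338635 0.8779482456570239
[(0.74, [250.0, 179.0, 59.0, 51.0]), (0.42, [337.0, 166.0, 260.0, 250.0]), (0.42, [330.0, 171.0, 68.0, 175.0])]
[(array([-0.0771,  0.0014, -0.002 ]), np.float64(0.051)), (array([-0.0588,  0.0951, -0.5768]), np.float64(0.907)), (array([-0.08,  0.  ,  0.  ]), np.float64(1.0))]
[(0.73, [230.0, 201.0, 18.0, 14.0]), (0.59, [122.0, 301.0, 22.0, 26.0]), (0.54, [168.0, 279.0, 29.0, 24.0])]
[308.71457638 198.45436428]
```

View pics/w6.png

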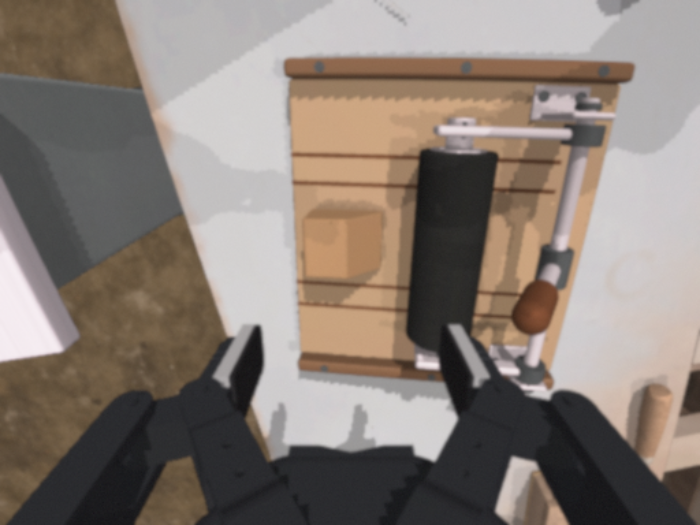

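The chock stands flat on the board at (345,245), straight and central, about 31 mm short of the roller. The lever grip is at (536,307). Next I turn to grip its flanks, camera downhill.

Request:
{"fn": "send_rows", "kwargs": {"steps": [[0,0,0,10,75],[0,0,0,10,75],[0,0,0,10,75],[0,0,0,10,75],[0,0,0,10,75],[-1,0,0,10,75],[-2,0,0,10,75],[-3,1,0,10,75],[-3,1,-20,10,75],[0,0,0,0,75]]}}

```text
t: 17.68
position: [0.4361, -0.0834, 0.1364]
orientation: [0.269, 3.088, 0.034]
force: [-0.3, -0.9, 0.6]
opening: 0.876
grip_force: 0.0
```

Run:
```python
from h import *
s=sense();print(s["t"],s["position"],yaw(s),s["q"].round(2),s["opening"])
a=get_image("wrist");C=cam("wrist",s)
T=trace("wrist","chock");print([(round(d["confidence"],2),np.round(d["extent"]).tolist()) for d in T]);print(fit(C,T[:2],[-.077,0,0]))
```

```text
17.675 [ 0.43613384 -0.08340741  0.13639359] 169.99599998683135 [-0.09  0.43  0.22  2.35 -0.35  0.35  1.84] 0.8759930431421633
[(0.96, [490.0, 253.0, 45.0, 44.0]), (0.85, [256.0, 192.0, 51.0, 52.0])]
[(array([-0.077,  0.   ,  0.   ]), np.float64(1.0)), (array([-0.0774,  0.0019,  0.002 ]), np.float64(0.029))]
```

Request:
{"fn": "send_rows", "kwargs": {"steps": [[2,1,-40,0,75],[0,0,-40,0,75],[0,0,-22,0,70],[0,0,-8,0,70],[0,0,0,0,60],[0,0,0,0,50],[0,0,0,0,40],[0,0,0,0,40],[0,0,0,0,40]], "grip_force": 20}}

```text
t: 18.9
position: [0.4397, -0.0803, 0.041]
orientation: [0.265, 3.088, 0.042]
force: [0.2, 1.2, 7.1]
opening: 0.516
grip_force: 21.1
```

Run:
```python
from h import *
s=sense();print(s["t"],s["position"],yaw(s),s["opening"]*85.4,s["grip_force"],s["force"])
p=np.load("board.npy");q=R.from_euler("z",-p[2]).apply(s["position"]-[p[0],p[1],0]);print("board frame",q)
e=R.from_euler("z",p[2]).apply([cs,0,sn])*10;print("10mm upslope",e)
```

```text
18.9 [ 0.43966313 -0.08032366  0.04100894] 170.1455591999412 44.02582916825233 21.05137236882001 [0.22544677 1.21200114 7.13350248]
board frame [-0.08530438  0.0039612   0.04100894]
10mm upslope [ 9.756787   -1.69052634  1.39543115]
```

Request:
{"fn": "send_rows", "kwargs": {"steps": [[0,0,0,0,60],[0,-1.5,0,0,60],[0,0,-6,0,60],[0,0,-6,0,60],[0,0,0,0,60]]}}

```text
t: 19.52
position: [0.4418, -0.0825, 0.0312]
orientation: [0.27, 3.094, 0.043]
force: [-0.1, -0.3, -0.1]
opening: 0.701
grip_force: 0.0
```

Run:
```python
from h import *
s=sense();print(s["t"],s["position"],yaw(s),s["opening"]*85.4,s["q"].round(2),s["force"])
a=get_image("wrist");C=cam("wrist",s);cv2.imwrite("pics/w7.png",a)
T=trace("wrist","chock");print([(round(d["confidence"],2),np.round(d["extent"]).tolist()) for d in T]);print(fit(C,T[:3],[-.077,0,0]))
```

```text
19.525 [ 0.44181204 -0.08247803  0.03119157] 170.0127019477293 59.87173143347808 [ 0.01  0.66  0.11  2.4  -1.04  0.11  2.53] [-0.10585255 -0.27829311 -0.06448913]
[(0.83, [262.0, 241.0, 89.0, 87.0])]
[(array([-0.0767,  0.0033, -0.0135]), np.float64(0.017))]
```

Request:
{"fn": "send_rows", "kwargs": {"steps": [[0,0,0,0,50],[0,0,0,0,40],[0,0,0,0,40],[0,0,0,0,40],[5,-1.5,0.7,0,40],[5,-1.5,0.7,0,40],[5,-1.2,0.7,0,40],[5,-1,0.7,0,40],[0,0,0,0,40]]}}

```text
t: 20.75
position: [0.4606, -0.0872, 0.0345]
orientation: [0.266, 3.096, 0.044]
force: [-3.9, 0.5, 9.8]
opening: 0.521
grip_force: 21.0
```

Run:
```python
from h import *
s=sense();print(s["t"],s["position"],yaw(s),s["opening"]*85.4,s["grip_force"],s["q"].round(2),s["force"])
a=get_image("wrist");C=cam("wrist",s);cv2.imwrite("pics/w8.png",a)
T=trace("wrist","chock");print([(round(d["confidence"],2),np.round(d["extent"]).tolist()) for d in T]);print(fit(C,T[:2],[-.057,0,0]))
```

```text
20.75 [ 0.4605532  -0.08717209  0.03448554] 170.16787267626074 44.4543477696677 20.973019427619874 [-0.05  0.66  0.2   2.36 -1.01  0.18  2.5 ] [-3.89077613  0.53477553  9.83442358]
[(0.97, [257.0, 244.0, 87.0, 84.0])]
[(array([-0.0575,  0.0004, -0.0043]), np.float64(0.02))]
```

Request:
{"fn": "send_rows", "kwargs": {"steps": [[3,-0.5,0.7,0,40],[3,-0.5,0.7,0,40],[2.5,-0.5,0.5,0,40],[0,0,0,0,40]]}}

```text
t: 21.35
position: [0.4705, -0.0892, 0.0361]
orientation: [0.265, 3.094, 0.042]
force: [-0.1, 0.4, -0.2]
opening: 0.522
grip_force: 20.6
```

Request:
{"fn": "send_rows", "kwargs": {"steps": [[2,-0.3,0.3,0,40],[1,-0.2,0.15,0,40],[0,0,0,0,40]]}}

```text
t: 21.72
position: [0.4732, -0.0896, 0.0366]
orientation: [0.265, 3.094, 0.043]
force: [0.3, -0.1, -1.7]
opening: 0.526
grip_force: 20.6
```

Run:
```python
from h import *
s=sense();print(s["t"],s["position"],yaw(s),s["opening"]*85.4,s["grip_force"],s["force"])
a=get_image("wrist");C=cam("wrist",s);cv2.imwrite("pics/w9.png",a)
T=trace("wrist","chock");print(fit(C,T[:1],[-.047,0,0]))
for d in trace("wrist","roller")[:2]:print(d["confidence"],d["extent"])
q=proj(C,W(np.array([[-.0035,0,.0568]])));print(q)
```

```text
21.725 [ 0.47320312 -0.08962724  0.03661372] 170.17608862299147 44.94217597581709 20.598818608559668 [ 0.30362976 -0.13736698 -1.67718189]
[(array([-0.0442, -0.0001,  0.0031]), np.float64(0.025))]
0.93 [256.6, 331.8, 253.1, 91.8]
0.21 [252.1, 253.7, 438.8, 260.6]
[[257.05502368 325.6058146 ]]
```

Run:
```python
from h import *
def pred(C,ds,y):
    t=np.linspace(0,2*np.pi,200);P=np.c_[-.025*sn+ds*cs+.025*np.cos(t),np.full(200,y),.032+.025*cs+ds*sn+.025*np.sin(t)]
    q=proj(C,W(P));i=q[:,1].argmin();return q[i]
ims={}
for n,p,o in(("w7",[.44181,-.08248,.03119],[.27,3.094,.043]),("w8",[.46055,-.08717,.03449],[.266,3.096,.044]),("w9",[.4732,-.08963,.03661],[.265,3.094,.043])):
    C=cam("wrist",dict(position=np.array(p),orientation=np.array(o)));g=cv2.cvtColor(cv2.imread(f"pics/{n}.png"),cv2.COLOR_BGR2GRAY).astype(float)
    for y in(-.055,-.035,.035,.055):
        a=pred(C,0,y);b=pred(C,.005,y);u=int(round(a[0]))
        if not 0<=u<512:print(n,y,"out");continue
        lo=max(0,int(a[1])-25);col=cv2.GaussianBlur(g,(5,5),0)[lo:int(a[1])+25,u];e=np.diff(col);r=e.argmin()
        print(n,y,"pred",a.round(1),"edge",lo+r+.5,round(e[r],0),"ds mm",round((lo+r+.5-a[1])/(b[1]-a[1])*5,1))
a=cv2.imread("pics/w9.png");cv2.imwrite("pics/w9v.png",cv2.resize(a[150:384,120:390],(690,598),interpolation=cv2.INTER_CUBIC))
```

```text
w7 -0.055 pred [173.  327.9] edge 315.5 -1.0 ds mm -10.1
w7 -0.035 pred [202.5 327.4] edge 325.5 -14.0 ds mm -1.6
w7 0.035 pred [305.4 324.8] edge 324.5 -15.0 ds mm -0.3
w7 0.055 pred [334.2 323.7] edge 322.5 -2.0 ds mm -1.0
w8 -0.055 pred [171.9 302.2] edge 277.5 -13.0 ds mm -18.7
w8 -0.035 pred [202.5 301.8] edge 276.5 -3.0 ds mm -19.2
w8 0.035 pred [309.1 299.5] edge 274.5 -13.0 ds mm -19.1
w8 0.055 pred [338.9 298.6] edge 273.5 -14.0 ds mm -19.3
w9 -0.055 pred [170.1 284. ] edge 278.5 -19.0 ds mm -4.0
w9 -0.035 pred [201.5 283.7] edge 272.5 -15.0 ds mm -8.1
w9 0.035 pred [310.5 281.6] edge 273.5 -22.0 ds mm -5.9
w9 0.055 pred [341.  280.7] edge 266.5 -13.0 ds mm -10.5
```

View pics/w9v.png

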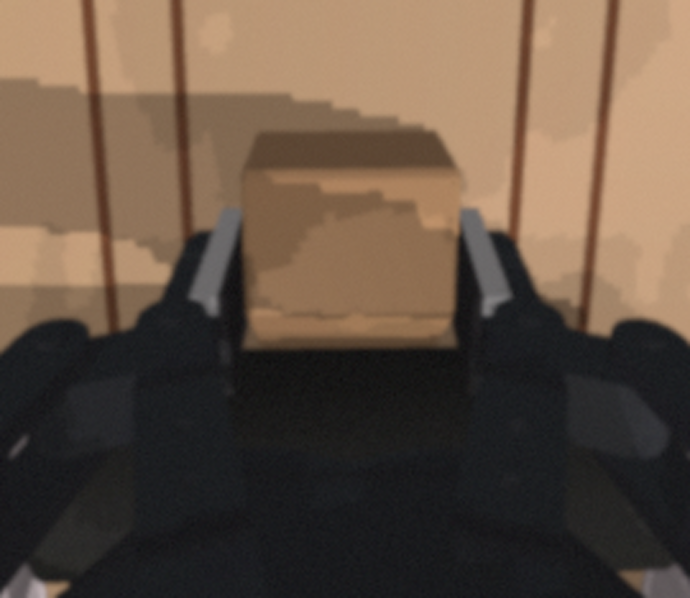

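Request:
{"fn": "send_rows", "kwargs": {"steps": [[0,0,0,0,48],[0,0,0,0,54],[0,0,0,0,62],[0,0,10,0,66],[0,0,40,0,66],[0,0,50,0,66],[0,0,30,0,66],[-15,3,0,0,66],[0,0,0,0,66]]}}

```text
t: 23.0
position: [0.4564, -0.0859, 0.1662]
orientation: [0.265, 3.096, 0.044]
force: [0.6, 0.6, 0.6]
opening: 0.773
grip_force: 0.0
```

```bash
cat >> h.py <<'E'
from scipy.spatial import ConvexHull
def rollerfit(C,g,x0=0.):
    t=np.linspace(0,2*np.pi,40)
    def mask(ds):
        P=np.vstack([np.c_[-.025*sn+ds*cs+.025*np.cos(t),np.full(40,y),.032+.025*cs+ds*sn+.025*np.sin(t)] for y in(-.07,.07)])
        m=np.zeros((384,512),np.uint8);cv2.fillConvexPoly(m,cv2.convexHull(proj(C,W(P)).astype(np.float32)).astype(np.int32),1);return m>0
    D=np.arange(-8,9,.5)/1e3;v=[(mask(d)&g).sum()/(mask(d)|g).sum() for d in D];i=int(np.argmax(v));return D[i],v[i]
def look(n,c0=-.046):
    s=sense();a=get_image("wrist");cv2.imwrite(f"pics/{n}.png",a);C=cam("wrist",s)
    print(s["t"],s["position"],yaw(s),s["opening"],s["q"].round(2))
    print("chock",fit(C,trace("wrist","chock")[:2],[c0,0,0]))
    for d in trace("wrist","roller")[:1]:print("roller",d["extent"],rollerfit(C,d["region"]))
    g=cv2.GaussianBlur(cv2.cvtColor(a,cv2.COLOR_BGR2GRAY).astype(np.float32),(3,3),0)
    t=np.linspace(0,2*np.pi,200)
    def tan(ds,y):
        q=proj(C,W(np.c_[-.025*sn+ds*cs+.025*np.cos(t),np.full(200,y),.032+.025*cs+ds*sn+.025*np.sin(t)]))
        u=proj(C,W(np.array([[-.2,y,.03]])))[0]-proj(C,W(np.array([[0,y,.05]])))[0];return q[(q@u).argmax()]
    for y in(-.055,-.035,.035,.055):
        p=[tan(d,y) for d in np.arange(-10,10.1,.5)/1e3]
        v=np.array([g[int(round(b)),int(round(a))] if 0<=a<511.4 and 0<=b<383.4 else np.nan for a,b in p]);print(y,v.round().tolist())
E
python3 -c "
from h import *
look('w10')"
```

```text
23.0 [ 0.45644718 -0.08587268  0.16616481] 170.18646107208863 0.7729730060182145 [-0.41  0.47  0.7   2.3  -0.67  0.55  2.22]
chock [(array([-0.046,  0.   ,  0.   ]), np.float64(1.0)), (array([-0.0458,  0.0006, -0.0164]), np.float64(0.069))]
roller [252.4, 226.9, 239.5, 206.7] (np.float64(-0.008), np.float64(0.02748965765333653))
-0.055 [104.0, 104.0, 104.0, 103.0, 103.0, 103.0, 102.0, 102.0, 102.0, 102.0, 102.0, 102.0, 102.0, 102.0, 104.0, 104.0, 104.0, 102.0, 102.0, 91.0, 91.0, 91.0, 71.0, 71.0, 46.0, 46.0, 29.0, 29.0, 24.0, 24.0, 24.0, 24.0, 24.0, 25.0, 25.0, 25.0, 25.0, 25.0, 26.0, 26.0, 26.0]
-0.035 [105.0, 105.0, 105.0, 105.0, 105.0, 105.0, 105.0, 105.0, 105.0, 105.0, 105.0, 105.0, 105.0, 104.0, 104.0, 104.0, 104.0, 102.0, 102.0, 102.0, 92.0, 92.0, 72.0, 72.0, 47.0, 47.0, 47.0, 30.0, 30.0, 23.0, 23.0, 23.0, 23.0, 23.0, 24.0, 24.0, 26.0, 26.0, 26.0, 26.0, 26.0]
0.035 [107.0, 104.0, 104.0, 104.0, 104.0, 104.0, 104.0, 104.0, 104.0, 104.0, 104.0, 104.0, 104.0, 104.0, 104.0, 104.0, 104.0, 103.0, 103.0, 98.0, 98.0, 84.0, 84.0, 84.0, 63.0, 63.0, 41.0, 41.0, 28.0, 28.0, 28.0, 24.0, 24.0, 24.0, 24.0, 24.0, 24.0, 24.0, 25.0, 25.0, 26.0]
0.055 [146.0, 145.0, 145.0, 145.0, 139.0, 139.0, 128.0, 128.0, 116.0, 116.0, 116.0, 108.0, 108.0, 105.0, 105.0, 104.0, 104.0, 103.0, 103.0, 103.0, 98.0, 98.0, 85.0, 85.0, 63.0, 63.0, 63.0, 41.0, 41.0, 27.0, 27.0, 23.0, 23.0, 23.0, 23.0, 23.0, 25.0, 25.0, 25.0, 25.0, 25.0]
```

Run:
```python
from h import *
t=np.linspace(0,2*np.pi,200)
def run(n,s,ys):
    C=cam("wrist",s);a=cv2.resize(cv2.imread(f"pics/{n}.png"),(512,384),interpolation=cv2.INTER_AREA);g=cv2.cvtColor(a,cv2.COLOR_BGR2GRAY).astype(np.float32)
    for side in(1,-1):
      for y in ys:
        v=[];D=np.arange(-10,10.1,.25)
        for d in D/1e3:
            q=proj(C,W(np.c_[-.025*sn+d*cs+.025*np.cos(t),np.full(200,y),.032+.025*cs+d*sn+.025*np.sin(t)]))
            u=proj(C,W(np.array([[-.2*side,y,.03]])))[0]-proj(C,W(np.array([[0,y,.05]])))[0];p=q[(q@u).argmax()]
            v.append(cv2.remap(g,np.float32([[p[0]]]),np.float32([[p[1]]]),cv2.INTER_LINEAR)[0,0])
        v=np.array(v);m=(v.max()+v.min())/2;x=np.where((v[:-1]-m)*(v[1:]-m)<0)[0];print(n,"down" if side>0 else "up",y,D[x])
run("w6",dict(position=np.array([.44745,-.08448,.15867]),orientation=np.array([2.364,1.994,-.023])),(-.05,-.03,.03,.05))
v=np.load("w1.npy");run("w1",dict(position=v[:3],orientation=v[3:]),(-.05,-.03,.03,.05))
v=dict(position=np.array([.456447,-.085873,.166165]),orientation=np.array([.265,3.096,.044]));run("w10",v,(-.05,-.03,.03,.05))
```

```text
w6 down -0.05 [-2.75]
w6 down -0.03 [-2.5]
w6 down 0.03 [-1.75]
w6 down 0.05 [-2.5]
w6 up -0.05 [-3.]
w6 up -0.03 [-2.5]
w6 up 0.03 [-2.]
w6 up 0.05 [-2.]
w1 down -0.05 [-4.]
w1 down -0.03 [-3.5]
w1 down 0.03 [-2.75]
w1 down 0.05 [-1.5]
w1 up -0.05 [-3.25]
w1 up -0.03 [-3.]
w1 up 0.03 [-2.25]
w1 up 0.05 [-2.25]
w10 down -0.05 [1.25]
w10 down -0.03 [1.5]
w10 down 0.03 [2.]
w10 down 0.05 [1.25]
w10 up -0.05 [1.25]
w10 up -0.03 [0.75]
w10 up 0.03 [1.75]
w10 up 0.05 [1.]
```

The roller has been pushed about 4 mm uphill, so I regrip the chock and ease it back about 3 mm, letting the roller follow.

Request:
{"fn": "send_rows", "kwargs": {"steps": [[17,-4,-30,0,66],[0,0,-40,0,66],[0,0,-40,0,66],[0,0,-18,0,62],[0,0,0,0,62]]}}

```text
t: 23.78
position: [0.4742, -0.0912, 0.0369]
orientation: [0.268, 3.097, 0.044]
force: [-0.2, -0.1, 1.0]
opening: 0.726
grip_force: 0.0
```

Run:
```python
from h import *
s=sense();print(s["t"],s["position"],yaw(s),s["opening"],s["force"])
```

```text
23.775 [ 0.47416714 -0.09118378  0.03691457] 170.06649353321706 0.7262537496676605 [-0.21109915 -0.05432447  0.95602362]
```

Request:
{"fn": "send_rows", "kwargs": {"steps": [[0,1.5,0,0,60],[0,0,0,0,50],[0,0,0,0,40],[0,0,0,0,40],[0,0,0,0,40],[-1,0.2,0,0,40],[-1,0.2,0,0,40],[-1,0.1,0,0,40],[0,0,0,0,40]]}}

```text
t: 24.9
position: [0.4726, -0.0886, 0.039]
orientation: [0.265, 3.093, 0.043]
force: [1.4, 1.1, 7.7]
opening: 0.523
grip_force: 20.5
```

Request:
{"fn": "send_rows", "kwargs": {"steps": [[0,0,0,0,48],[0,0,0,0,54],[0,0,0,0,62],[0,0,10,0,66],[0,0,40,0,66],[0,0,50,0,66],[0,0,30,0,66],[-15,3,0,0,66],[0,0,0,0,66]]}}

```text
t: 26.02
position: [0.4554, -0.0849, 0.1681]
orientation: [0.265, 3.096, 0.044]
force: [0.7, -0.0, 0.2]
opening: 0.769
grip_force: 0.0
```

```bash
python3 -c "
from h import *
look('w11')"
```

```text
26.025 [ 0.45535236 -0.08486058  0.16810832] 170.18647337771205 0.7692034477798501 [-0.42  0.47  0.72  2.3  -0.67  0.55  2.22]
chock [(array([-0.049 ,  0.0017,  0.0166]), np.float64(0.021)), (array([-0.046,  0.   ,  0.   ]), np.float64(1.0))]
roller [252.2, 237.2, 153.0, 47.6] (np.float64(-0.0015), np.float64(0.856694091249065))
-0.055 [104.0, 104.0, 104.0, 104.0, 104.0, 104.0, 104.0, 104.0, 104.0, 102.0, 102.0, 102.0, 97.0, 97.0, 84.0, 84.0, 62.0, 62.0, 62.0, 40.0, 40.0, 27.0, 27.0, 24.0, 24.0, 24.0, 24.0, 24.0, 25.0, 25.0, 27.0, 27.0, 27.0, 27.0, 27.0, 28.0, 28.0, 29.0, 29.0, 29.0, 29.0]
-0.035 [104.0, 104.0, 104.0, 103.0, 103.0, 102.0, 102.0, 102.0, 101.0, 101.0, 100.0, 100.0, 95.0, 95.0, 82.0, 82.0, 82.0, 59.0, 59.0, 41.0, 41.0, 27.0, 27.0, 27.0, 23.0, 23.0, 23.0, 23.0, 24.0, 24.0, 24.0, 25.0, 25.0, 27.0, 27.0, 29.0, 29.0, 29.0, 28.0, 28.0, 28.0]
0.035 [104.0, 104.0, 105.0, 105.0, 105.0, 104.0, 104.0, 104.0, 104.0, 104.0, 104.0, 104.0, 102.0, 102.0, 95.0, 95.0, 79.0, 79.0, 79.0, 56.0, 56.0, 36.0, 36.0, 26.0, 26.0, 24.0, 24.0, 24.0, 25.0, 25.0, 26.0, 26.0, 26.0, 26.0, 26.0, 27.0, 27.0, 28.0, 28.0, 28.0, 30.0]
0.055 [147.0, 146.0, 146.0, 144.0, 144.0, 137.0, 137.0, 126.0, 126.0, 126.0, 114.0, 114.0, 105.0, 105.0, 96.0, 96.0, 96.0, 79.0, 79.0, 56.0, 56.0, 36.0, 36.0, 36.0, 27.0, 27.0, 24.0, 24.0, 24.0, 24.0, 24.0, 24.0, 24.0, 25.0, 25.0, 26.0, 26.0, 26.0, 28.0, 28.0, 29.0]
```

Request:
{"fn": "send_rows", "kwargs": {"steps": [[16,-2.5,-30,0,66],[0,0,-40,0,66],[0,0,-40,0,66],[0,0,-19,0,62],[0,0,0,0,60],[0,0,0,0,50],[0,0,0,0,40],[0,0,0,0,40],[0,0,0,0,40]]}}

```text
t: 27.3
position: [0.4735, -0.0879, 0.0402]
orientation: [0.264, 3.093, 0.043]
force: [-0.8, 0.1, 7.1]
opening: 0.518
grip_force: 21.5
```

Request:
{"fn": "send_rows", "kwargs": {"steps": [[1,-0.2,0.2,0,40],[0.5,-0.1,0.1,0,40],[0,0,0,0,40],[0,0,0,0,40]]}}

```text
t: 27.8
position: [0.4737, -0.0879, 0.0402]
orientation: [0.265, 3.095, 0.044]
force: [-4.1, 1.4, 6.5]
opening: 0.521
grip_force: 21.4
```

Request:
{"fn": "send_rows", "kwargs": {"steps": [[0.5,-0.1,1,0,40],[0.5,-0.1,0,0,40],[0,0,0,0,40]]}}

```text
t: 28.18
position: [0.4757, -0.0885, 0.0409]
orientation: [0.265, 3.094, 0.043]
force: [0.0, 0.2, -0.7]
opening: 0.522
grip_force: 20.6
```

Request:
{"fn": "send_rows", "kwargs": {"steps": [[-0.8,0.1,-0.1,0,40],[0,0,0,0,40],[0,0,-0.7,0,40],[0,0,0,0,40]]}}

```text
t: 28.68
position: [0.4748, -0.0885, 0.0404]
orientation: [0.265, 3.094, 0.043]
force: [-0.8, 1.0, 4.6]
opening: 0.522
grip_force: 21.5
```

Request:
{"fn": "send_rows", "kwargs": {"steps": [[0,0,0,0,48],[0,0,0,0,54],[0,0,0,0,62],[0,0,10,0,66],[0,0,40,0,66],[0,0,50,0,66],[0,0,30,0,66],[-15,3,0,0,66],[0,0,0,0,66]]}}

```text
t: 29.8
position: [0.4581, -0.0848, 0.1696]
orientation: [0.265, 3.096, 0.044]
force: [0.3, 0.2, 0.5]
opening: 0.77
grip_force: 0.0
```

```bash
python3 -c "
from h import *
look('w12')"
```

```text
29.8 [ 0.45813735 -0.08478487  0.16963296] 170.18559793969044 0.7704950394454763 [-0.43  0.47  0.72  2.29 -0.67  0.56  2.22]
chock [(array([-0.046,  0.   ,  0.   ]), np.float64(1.0)), (array([-0.047 ,  0.0023,  0.0157]), np.float64(0.052))]
-0.055 [102.0, 102.0, 102.0, 102.0, 102.0, 102.0, 102.0, 102.0, 102.0, 101.0, 101.0, 99.0, 103.0, 103.0, 98.0, 98.0, 84.0, 84.0, 63.0, 63.0, 63.0, 41.0, 41.0, 28.0, 28.0, 24.0, 24.0, 24.0, 24.0, 24.0, 24.0, 24.0, 26.0, 26.0, 26.0, 27.0, 27.0, 28.0, 28.0, 29.0, 29.0]
-0.035 [105.0, 105.0, 105.0, 105.0, 105.0, 104.0, 104.0, 105.0, 105.0, 105.0, 104.0, 104.0, 103.0, 103.0, 98.0, 98.0, 85.0, 85.0, 85.0, 64.0, 64.0, 42.0, 42.0, 28.0, 28.0, 28.0, 24.0, 24.0, 24.0, 24.0, 26.0, 26.0, 26.0, 26.0, 26.0, 26.0, 26.0, 28.0, 28.0, 28.0, 29.0]
0.035 [105.0, 105.0, 105.0, 105.0, 105.0, 105.0, 105.0, 105.0, 105.0, 104.0, 104.0, 104.0, 104.0, 104.0, 102.0, 102.0, 95.0, 95.0, 79.0, 79.0, 56.0, 56.0, 56.0, 36.0, 36.0, 25.0, 25.0, 24.0, 24.0, 24.0, 25.0, 25.0, 26.0, 26.0, 27.0, 27.0, 27.0, 28.0, 28.0, 30.0, 30.0]
0.055 [146.0, 146.0, 146.0, 145.0, 145.0, 140.0, 140.0, 132.0, 132.0, 122.0, 122.0, 122.0, 113.0, 113.0, 105.0, 105.0, 95.0, 95.0, 95.0, 78.0, 78.0, 55.0, 55.0, 35.0, 35.0, 35.0, 25.0, 25.0, 23.0, 23.0, 24.0, 24.0, 24.0, 26.0, 26.0, 26.0, 26.0, 27.0, 27.0, 27.0, 28.0]
```

Run:
```python
from h import *
v=np.load("w1.npy");C1=cam("wrist",dict(position=v[:3],orientation=v[3:]))
C2=cam("wrist",dict(position=np.array([.44745,-.08448,.15867]),orientation=np.array([2.364,1.994,-.023])))
b=np.load("board.npy")
for n,a,c in(("grip",(380,73),(536,307)),("collar",(404,38),(556,266))):
    o1,d1=ray(C1,[np.array(a)*.64]);o2,d2=ray(C2,[np.array(c)*512/700]);A=np.c_[d1[0],-d2[0]];t,_,_,_=np.linalg.lstsq(A,o2-o1,rcond=None)
    p,q=o1+d1[0]*t[0],o2+d2[0]*t[1];m=(p+q)/2;print(n,m,np.linalg.norm(p-q),"board",R.from_euler("z",-b[2]).apply(m-[b[0],b[1],0]))
s=sense();print(s["position"])
```

```text
grip [ 0.54214819 -0.1015579   0.13814559] 0.0010654552737962503 board [0.01930127 0.00053526 0.13814559]
collar [ 0.58097644 -0.10790976  0.08601379] 0.0009984040585489225 board [0.0586439  0.00090553 0.08601379]
[ 0.45956154 -0.08552269  0.16939851]
```

The lever grip triangulates to board (19, 0, 138) mm and the hinge to (59, 0, 84) mm. I'll push the lever from its downhill side with the fingers shut.

Request:
{"fn": "send_rows", "kwargs": {"steps": [[0,0,0,0,30],[0,-2,0,0,0],[0,0,0,0,0],[0,0,-20,0,0],[0,0,-19,0,0],[0,0,0,0,0],[15,-2.6,0,0,0],[10,-1.7,0,0,0],[10,-1.7,0,0,0],[0,0,0,0,0]]}}

```text
t: 31.2
position: [0.4958, -0.0936, 0.1312]
orientation: [0.264, 3.094, 0.042]
force: [-0.6, -0.2, -0.3]
opening: 0.004
grip_force: 0.0
```

Request:
{"fn": "send_rows", "kwargs": {"steps": [[8,-1.4,0,0,0],[8,-1.4,0,0,0],[8,-1.4,0,0,0],[0,0,0,0,0]]}}

```text
t: 31.7
position: [0.5192, -0.0978, 0.1309]
orientation: [0.265, 3.094, 0.042]
force: [0.0, 0.1, 0.4]
opening: -0.001
grip_force: 0.0
```

Request:
{"fn": "send_rows", "kwargs": {"steps": [[8,-1.4,0,0,0],[8,-1.4,0,0,0],[8,-1.4,0,0,0],[8,-1.4,0,0,0],[0,0,0,0,0]]}}

```text
t: 32.33
position: [0.5521, -0.1037, 0.1312]
orientation: [0.265, 3.093, 0.041]
force: [-0.7, 0.0, -0.7]
opening: 0.002
grip_force: 0.0
```

Request:
{"fn": "send_rows", "kwargs": {"steps": [[8,-1.4,0,0,0],[8,-1.4,0,0,0],[5,-0.9,0,0,0],[0,0,0,0,0]]}}

```text
t: 32.83
position: [0.5725, -0.1072, 0.1311]
orientation: [0.265, 3.094, 0.042]
force: [-0.1, 0.2, 0.6]
opening: 0.002
grip_force: 0.1
```

Request:
{"fn": "send_rows", "kwargs": {"steps": [[4,-0.7,0,0,0],[4,-0.7,0,0,0],[0,0,0,0,0]]}}

```text
t: 33.2
position: [0.58, -0.1084, 0.131]
orientation: [0.265, 3.094, 0.042]
force: [-2.0, -0.3, -0.8]
opening: -0.003
grip_force: 0.7
```

Request:
{"fn": "send_rows", "kwargs": {"steps": [[3,-0.5,0,0,0],[0,0,0,0,0]]}}

```text
t: 33.45
position: [0.583, -0.1089, 0.1311]
orientation: [0.265, 3.094, 0.043]
force: [-1.7, 0.3, -1.0]
opening: 0.006
grip_force: 0.8
```

Request:
{"fn": "send_rows", "kwargs": {"steps": [[3,-0.5,0,0,0],[0,0,0,0,0]]}}

```text
t: 33.7
position: [0.5861, -0.1095, 0.1312]
orientation: [0.265, 3.094, 0.043]
force: [-2.3, 1.0, -1.0]
opening: 0.002
grip_force: 0.8
```

Request:
{"fn": "send_rows", "kwargs": {"steps": [[2,-0.35,0,0,0],[0,0,0,0,0]]}}

```text
t: 33.95
position: [0.588, -0.1098, 0.1311]
orientation: [0.265, 3.094, 0.043]
force: [-1.7, 1.0, 0.5]
opening: 0.002
grip_force: 0.9
```

Request:
{"fn": "send_rows", "kwargs": {"steps": [[2,-0.35,0,0,0],[0,0,0,0,0]]}}

```text
t: 34.2
position: [0.5894, -0.1101, 0.131]
orientation: [0.265, 3.095, 0.043]
force: [-3.5, 0.8, 0.8]
opening: -0.001
grip_force: 2.1
```

Request:
{"fn": "send_rows", "kwargs": {"steps": [[2,-0.35,0,0,0],[0,0,0,0,0]]}}

```text
t: 34.45
position: [0.5897, -0.1101, 0.1308]
orientation: [0.266, 3.098, 0.045]
force: [-10.1, 1.5, 4.0]
opening: 0.002
grip_force: 5.4
```

The force rose to 10 N with no further travel, so the keeper is at its stop. Backing off to check.

Request:
{"fn": "send_rows", "kwargs": {"steps": [[1,-0.2,0,0,0],[-10,1.7,0,0,0],[-20,3.4,5,0,0],[-40,6.8,15,0,0],[-50,8.5,20,0,66],[-10,1,0,0,66],[0,0,0,0,66]]}}

```text
t: 35.33
position: [0.4637, -0.0893, 0.1716]
orientation: [0.265, 3.092, 0.043]
force: [0.7, -0.1, 0.3]
opening: 0.635
grip_force: 0.0
```

Run:
```python
from h import *
look('w13')
a=get_image("top");cv2.imwrite("pics/top9.png",a);C=cam("top")
for q in("roller","chock","keeper_grip"):print(q,[(round(d["confidence"],2),np.round(d["extent"],1).tolist()) for d in trace("top",q)])
H=np.array([.0594,0,.0835])
for n,th in(("closed",-.64),("open",.51)):print(n,proj(C,W(np.array([H+[.068*np.sin(th),0,.068*np.cos(th)]]))),)
h=cv2.cvtColor(a,cv2.COLOR_BGR2HSV);h0=cv2.cvtColor(cv2.imread("pics/top0.png"),cv2.COLOR_BGR2HSV)
for x in(h0,h):
    m=((x[...,0]<12)&(x[...,1]>130)&(x[...,2]>40)&(x[...,2]<160));m[:150]=0;m[190:]=0;m[:,:275]=0;m[:,330:]=0;print("brown grip",np.argwhere(m).mean(0)[::-1] if m.any() else None,m.sum())
```

```text
35.325 [ 0.46371049 -0.08930524  0.17161383] 170.18234435272532 0.6352518975605662 [-0.42  0.47  0.73  2.28 -0.67  0.57  2.22]
chock [(array([-0.046,  0.   ,  0.   ]), np.float64(1.0)), (array([-0.0472,  0.0025,  0.0413]), np.float64(0.077))]
roller [254.9, 229.3, 168.1, 48.0] (np.float64(-0.0005), np.float64(0.802945802945803))
-0.055 [104.0, 104.0, 104.0, 104.0, 104.0, 104.0, 104.0, 104.0, 104.0, 104.0, 103.0, 106.0, 106.0, 104.0, 104.0, 95.0, 95.0, 76.0, 76.0, 51.0, 51.0, 51.0, 33.0, 33.0, 25.0, 25.0, 25.0, 25.0, 25.0, 26.0, 26.0, 27.0, 27.0, 28.0, 28.0, 28.0, 29.0, 29.0, 30.0, 30.0, 31.0]
-0.035 [106.0, 106.0, 106.0, 106.0, 105.0, 105.0, 105.0, 105.0, 106.0, 106.0, 106.0, 105.0, 105.0, 103.0, 103.0, 94.0, 94.0, 94.0, 76.0, 76.0, 51.0, 51.0, 33.0, 33.0, 24.0, 24.0, 24.0, 23.0, 23.0, 24.0, 24.0, 25.0, 25.0, 25.0, 25.0, 25.0, 26.0, 26.0, 29.0, 29.0, 29.0]
0.035 [104.0, 104.0, 104.0, 104.0, 104.0, 105.0, 105.0, 105.0, 105.0, 105.0, 105.0, 105.0, 104.0, 104.0, 104.0, 102.0, 102.0, 94.0, 94.0, 75.0, 75.0, 50.0, 50.0, 50.0, 32.0, 32.0, 26.0, 26.0, 25.0, 25.0, 25.0, 25.0, 25.0, 27.0, 27.0, 28.0, 28.0, 28.0, 29.0, 29.0, 30.0]
0.055 [147.0, 147.0, 147.0, 147.0, 147.0, 147.0, 146.0, 146.0, 145.0, 145.0, 142.0, 142.0, 142.0, 136.0, 136.0, 124.0, 124.0, 105.0, 105.0, 105.0, 78.0, 78.0, 51.0, 51.0, 31.0, 31.0, 31.0, 24.0, 24.0, 24.0, 24.0, 25.0, 25.0, 26.0, 26.0, 26.0, 27.0, 27.0, 27.0, 27.0, 27.0]
roller [(0.62, [290.9, 182.1, 25.1, 16.4]), (0.29, [197.5, 226.9, 12.0, 23.1])]
chock [(0.87, [166.4, 278.9, 26.7, 23.3]), (0.86, [121.0, 302.3, 26.3, 23.8]), (0.73, [231.1, 200.4, 13.9, 14.2]), (0.63, [306.1, 192.7, 15.4, 8.7])]
keeper_grip [(0.63, [198.1, 225.7, 11.1, 22.8]), (0.51, [283.6, 168.7, 13.1, 6.3])]
closed [[303.34822037 166.21537713]]
open [[297.32165911 149.89535221]]
brown grip [303.55555556 165.88888889] 9
brown grip None 0
```

Request:
{"fn": "send_rows", "kwargs": {"steps": [[0,10,50,0,66],[0,40,50,0,66],[0,60,0,0,66],[0,60,0,0,66],[0,60,0,0,66],[0,0,0,0,66]]}}

```text
t: 36.42
position: [0.4627, 0.1437, 0.268]
orientation: [0.252, 3.096, 0.042]
force: [-0.3, -1.7, -0.2]
opening: 0.77
grip_force: 0.0
```

Run:
```python
from h import *
H=np.array([.0594,0,.0835])
for cn,f0 in(("top","top0"),("scene","scene0")):
    a=get_image(cn);cv2.imwrite(f"pics/{cn}10.png",a);C=cam(cn)
    P={th:proj(C,W(np.array([H+[.068*np.sin(th),0,.068*np.cos(th)]])))[0].round(1) for th in(-.64,.4,.51)};print(cn,P)
    for x in(cv2.imread(f"pics/{f0}.png"),a):
        x=cv2.cvtColor(x,cv2.COLOR_BGR2HSV);m=((x[...,0]<12)&(x[...,1]>130)&(x[...,2]>40)&(x[...,2]<160))
        k=np.zeros_like(m)
        for p in P.values():u,v=p.astype(int);k[v-9:v+10,u-9:u+10]=1
        m&=k;print("brown",np.argwhere(m).mean(0)[::-1] if m.any() else None,m.sum())
    for q in("roller","chock","till","tape_measure","bearing_1"):print(q,[(round(d["confidence"],2),np.round(d["extent"],1).tolist()) for d in trace(cn,q)])
```

```text
top {-0.64: array([303.3, 166.2]), 0.4: array([298. , 150.9]), 0.51: array([297.3, 149.9])}
brown [303.55555556 165.88888889] 9
brown [297.28571429 149.71428571] 7
roller [(0.61, [318.1, 175.6, 11.9, 15.5]), (0.19, [232.7, 174.4, 12.5, 17.5])]
chock [(0.82, [166.9, 279.0, 28.9, 23.8]), (0.69, [120.7, 302.0, 27.4, 24.8]), (0.56, [230.6, 200.9, 12.4, 14.4])]
till [(0.82, [200.8, 229.8, 59.8, 54.7])]
tape_measure [(0.56, [232.6, 174.3, 10.6, 17.5])]
bearing_1 [(0.56, [387.2, 173.6, 7.4, 6.1]), (0.47, [380.9, 159.8, 12.0, 9.7])]
scene {-0.64: array([295.9, 163.9]), 0.4: array([289.9, 156.1]), 0.51: array([289.2, 156. ])}
brown None 0
brown None 0
roller [(0.72, [299.5, 180.1, 31.7, 16.3])]
chock [(0.66, [298.6, 178.1, 64.1, 50.1]), (0.62, [191.4, 247.3, 25.8, 21.1]), (0.6, [300.8, 186.8, 10.0, 5.5]), (0.58, [146.9, 264.7, 16.2, 16.4]), (0.54, [237.9, 199.9, 15.2, 14.4])]
till [(0.58, [213.4, 218.1, 49.4, 34.0])]
tape_measure [(0.73, [216.0, 217.3, 47.4, 33.3]), (0.7, [241.5, 181.6, 13.4, 12.0])]
bearing_1 [(0.27, [293.9, 163.4, 36.9, 23.5])]
```

The top camera shows the lever grip at the fully-back spot, at (297,150). The roller is still resting on the chock and the other things are in place, so I hand it in.

```bash
python3 -c "
from station import *
print(close_job())"
```

```text
the job is handed in; nothing more can be done
None
```

The job is handed in: the chock is set snug under the middle of the roller, the keeper was then swung back to its stop, and the roller stays put on the chock alone, about 1–2 mm uphill of where it first lay by my camera estimate.

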